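# Centre the cupcake on the check scale and weigh it

### The arm

A 6-joint arm with a two-finger parallel gripper is mounted at the origin on the work surface. World frame = base frame: x ahead of the robot, y to its left, z up, the work surface at z = 0. Lengths are in m, angles in rad, forces in N, time in s.
With the tool pointing down it reaches from about 0.225 to 0.875 m from the base axis. Payload 3.4 kg.
Tool frame: the origin (TCP) lies between the finger pads; the fingertips stand 19 mm ahead of it and the grasp point (between the pads) is the TCP; z points along the fingers, y is the line along which they close (so a half turn about z gives the same grasp; the last joint's range is limited). The gripper opens to 85 mm and grips with 20 to 120 N. Pads are 22 mm wide; open, the fingers measure 114 mm over their backs; the gripper's body (76 mm by 85 mm) begins 54 mm behind the grasp point. The pads swing forward as they close: fully open they stand 13 mm farther back than shut.
Start: joints at [-1.329, 0.276, 1.505, -0, 1.361, -0.121], TCP at [0.204, -0.538, 0.25] pointing down, gripper open.
Joint ranges: [-2.89, 2.89], [-0.75, 2.08], [0.22, 2.7], [-1.18, 4.32], [0.11, 2.71], [-2.7, 2.7]. Speed limits (rad/s): [2.57, 2.57, 3.14, 3.14, 3.14, 3.14].

### API

Orientations are given as a unit quaternion [w, x, y, z].
In Python, from rig import get_state, imaging, ticket gives the robot as it stands. The module is installed in compiled form; this text tells all that it offers.
- The arm moves only by the shell command python3 -m inch 'ROWS' [FORCE]. ROWS is JSON, a list of rows, each an object with "claw": the opening, from -1 (shut) to 1 (fully open); "travel": the shift along the world's x, y, z in units of 200 mm (1.0 is 200 mm), a list of three; "turn": the turn about the world's z in units of 180 degrees (1.0 is 180 degrees). A call has 1 to 5 rows; each row is the pose to reach, as a shift and turn from the pose commanded when the call began, turning the shorter way round; what a row does not reach only later rows make up. A row lasts 1/10 s, in which the tool goes at most 50 mm and 8.59 degrees, less where a joint would pass 70% of its speed; a pose out of reach is approached as far as the arm can. A call with a number of a shift or a turn outside -1 to 1 is refused whole. A call with a gripper value outside its range is refused whole. The fingers move at their own pace and stop on an object; FORCE is the grip in N (left out, the last holds). Time passes only in rows, so rows that repeat a pose let the fingers close. It gives the time, the measured TCP pose, the force, the opening and the grip force at its end, in the units of the state.
- get_state(): the state, without advancing time (a new reading comes with each control period).
- imaging.get_image(name): name is "scene" or "top"; returns the picture (384x512x3 uint8, red, green, blue); there is no depth.
- imaging.camera_params(name): a dict with "camera_matrix" (3x3 intrinsics, pixels), "k1" (the pictures are not rectified: a ray, as slopes to the right and down, at radius r is drawn at 1 + k1 r^2 times it, then the intrinsics apply), "cam_to_world" (4x4, takes a point from camera to world coordinates). Camera axes: x right, y down, z forward; pixel columns grow to the right and rows downward; lengths in m; the calibration is good to about 2 mm. A picture is of the moment at which its call begins. camera_params takes no time and is no camera call.
- ticket.sign_off(): hands the job in; it is judged then, once.
The state is a dict: "clock": time; "qpos": joint angles; "qd": joint speeds; "effort": joint torques, N m; "position": TCP position; "ee_rot": TCP orientation; "contact_force": force on the tool from outside, world axes, zero at the start; "moment": the same for the moment, N m; "width": finger opening in m; "gripper_force": force on a finger pad.
Only numpy, scipy, OpenCV 4.12 (cv2) and the standard library are available. Lean on these libraries where they do the work, as an engineer would, in place of code of your own. Each camera call takes 0.05 s, during which the arm holds its last target. There are 200 camera calls.

### The job

The golden cupcake in the white paper cup stands off-centre on the small round weighing pan, so its weight would be read wrongly: nudge it with light taps of the fingers until it stands in the middle of the pan, to within about 5 mm, without gripping it, lifting it, tipping it or knocking it off. Then press the green button on the console right down and let it come back up, and leave everything else on the table where it is.

Things in the scene. Friction and masses are not known exactly. Their poses are not given: they have to be found in the camera images.
- cupcake: Cupcake to centre: golden crown, red cherry, ribbed white cup; rigid, loose, about 80 g. Origin: centre of its underside, z up. Flat foot 46 mm across; widest, 68 mm, at 36 mm above the foot (an upright finger touches it there); top at 54 mm (61 with the cherry). Rocks if pushed hard or near the top; slides under about 0.3 N. Starts 15 to 26 mm off the pan's middle, any direction.
- pan: The weighing pedestal, fixed to the table: a round steel pan 100 mm across and 6 mm thick on a grey stem 60 mm across, above a grey round foot 124 mm across and 14 mm high. Origin at the centre of the foot's underside, on the table; the flat pan top is 60 mm above it. A thin printed blue ring, 57 mm across, marks the middle of the pan. The pan does not move or sink.
- weigh_top (a point): Centre of the top face of the green push button, 32 mm across, on the white console box (130 x 100 mm, 36 mm high, fixed) that stands left or right of the pedestal. The button moves straight down into its black housing; the display behind it is flat.
- weigh (a joint): Travel of the green button in m: 0 is up, 0.006 is fully down. A spring brings it back up; fully down takes about 4 N.
- cupcake_b: Bystander: a second loose cupcake, dark crown and blue cup, same shape and size, standing on the table; leave it. Origin under its foot.
- sprinkle_jar: Bystander: amber glass jar with a lid, 54 mm across, 75 mm high, loose. Origin under its centre.
- cutter: Bystander: steel ring cutter, 68 mm across, 35 mm high, loose. Origin under its centre.
- palette: Bystander: wooden-handled steel spatula 250 mm long lying along its own x, loose.
- bowl: Bystander: white bowl, 100 mm across, 45 mm high, loose. Origin under its centre.
- sandwich: Bystander: round golden biscuit sandwich, 60 mm across, 26 mm high, loose. Origin under its centre.
Mind the look-alikes: they are no part of the job. What is shaped like the cupcake but purple is not meant.

How it is judged:
On the way, in this order (a step that is already met when the one before it is completed fails the run):
1. the cupcake stands in the middle of the pan, upright, still and no longer touched (horizontal distance between cupcake and pan below 0.007 m and angle between cupcake's own z axis and vertical below 0.06 rad and z of cupcake in the frame of pan between 0.057 and 0.063 m and linear speed of cupcake below 0.01 m/s and angular speed of cupcake below 0.15 rad/s and contact force between cupcake and the fingers below 0.02 N), for 0.3 s.
2. the green button is pressed right down (value of joint weigh above 0.0045 m), for 0.05 s.
At the end, for the whole second after the job is handed in: The cupcake stands upright and still on the pan, its axis within 7 mm of the pan's, and the green button, pressed after the centring, is back up (horizontal distance between cupcake and pan below 0.007 m and angle between cupcake's own z axis and vertical below 0.06 rad and z of cupcake in the frame of pan between 0.057 and 0.063 m and linear speed of cupcake below 0.01 m/s and angular speed of cupcake below 0.15 rad/s and value of joint weigh below 0.0015 m); the robot touches nothing.
It fails at once if the cupcake is knocked off the pan or lifted from it (z of cupcake in the frame of pan below 0.054 m or z of cupcake in the frame of pan above 0.07 m).
It fails at once if the cupcake is tipped by more than 20 degrees (angle between cupcake's own z axis and vertical above 0.35 rad).
It fails at once if the cupcake is squeezed, gripped or hit with more than 5 N (contact force between cupcake and the arm above 5 N or contact force between cupcake and the fingers above 5 N).
It fails at once if the button is pressed while the cupcake is off-centre (value of joint weigh above 0.003 m and not (horizontal distance between cupcake and pan below 0.007 m)).
It fails at once if another thing on the table is shifted by more than 20 mm (distance of any of cupcake_b, sprinkle_jar, cutter, palette, bowl, sandwich from where it was at the start of the episode above 0.02 m).
It also fails if it takes over 48 s, if anything falls off the work surface, if the arm or the gripper's body presses on something with over 40 N, if the wrist force passes 120 N, or if a joint passes its speed limit or range.

## Working session

There is one attempt and no reset: what is moved stays moved. The work goes in short steps, Python scripts to look and compute and a shell command to move; the robot and the scene stay as the last step left them, time stands still between calls to the robot, and variables do not carry over. Pictures are saved under pics/ and viewed, at most 10 in all, crops included, and the job is handed in when it is done.

```bash
mkdir -p pics
python3 - <<'E'
from rig import get_state, imaging
import cv2
s=get_state();print(s)
for n in("scene","top"):
    cv2.imwrite(f"pics/{n}0.png",imaging.get_image(n)[:,:,::-1]);print(imaging.camera_params(n))
E
```

```text
{'clock': 0.0, 'qpos': array([-1.32894437e+00,  2.76635403e-01,  1.50613220e+00,  2.68085676e-05,
        1.36069522e+00, -1.21000294e-01]), 'qd': array([-0.00112335, -0.00175049, -0.00128008,  0.00027139, -0.00018213,
        0.00016727]), 'effort': array([ 1.22421985e-03, -4.16770399e+01, -2.45805198e+01, -3.23861950e-04,
        1.07572952e-02,  3.07354824e-06]), 'position': array([ 0.20397776, -0.53708377,  0.24941701]), 'ee_rot': array([-9.34167231e-04,  9.83587450e-01,  1.80429635e-01, -4.33857678e-05]), 'contact_force': array([-0.16266812, -1.02703892,  0.33592294]), 'moment': array([-0.02957428,  0.03093228, -0.036551  ]), 'gripper_force': 0.0, 'width': 0.0856822960886463}
{'camera_matrix': array([[437.97020323,   0.        , 256.55958632],
       [  0.        , 437.97020323, 189.10435631],
       [  0.        ,   0.        ,   1.        ]]), 'k1': -0.13494442526413242, 'cam_to_world': array([[ 0.0657491 ,  0.78159201, -0.62031523,  1.41527043],
       [ 0.9977726 , -0.05851509,  0.03202843, -0.06353991],
       [-0.01126464, -0.62103938, -0.78369841,  1.1606296 ],
       [ 0.        ,  0.        ,  0.        ,  1.        ]])}
{'camera_matrix': array([[357.7992863 ,   0.        , 260.41515943],
       [  0.        , 357.7992863 , 191.96857861],
       [  0.        ,   0.        ,   1.        ]]), 'k1': -0.01990598467967511, 'cam_to_world': array([[ 0.02438965, -0.98969673,  0.14108693,  0.43194844],
       [-0.99970188, -0.02398504,  0.00456786, -0.0162338 ],
       [-0.00113682, -0.14115628, -0.98998667,  1.04769584],
       [ 0.        ,  0.        ,  0.        ,  1.        ]])}
```

View pics/scene0.png

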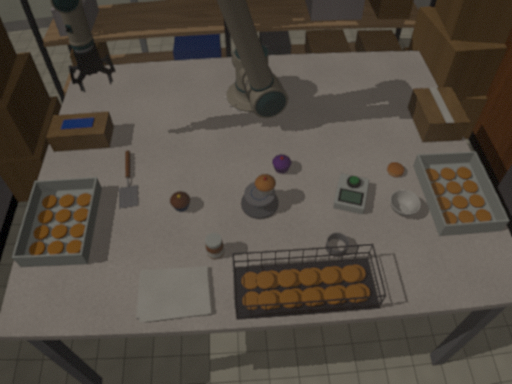

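View pics/top0.png

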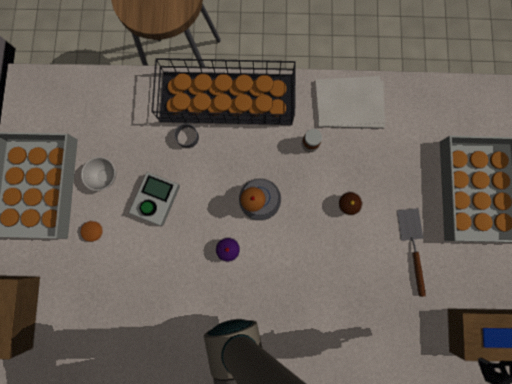

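Candidates: golden cupcake on the pedestal at top(253,200)/scene(265,183). Others are the purple look-alike top(228,250), cupcake_b top(350,203), the sandwich top(91,231) and the tray/rack cakes. I choose the one on the pan and check it in a close crop.

```bash
cat > h.py <<'E'
import numpy as np, cv2
from rig import get_state, imaging
def par(n):
    p=imaging.camera_params(n);return p["camera_matrix"],np.array([p["k1"],0,0,0,0.]),p["cam_to_world"]
def w(n,uv,z):
    K,d,T=par(n)
    r=cv2.undistortPoints(np.array(uv,float).reshape(-1,1,2),K,d).reshape(-1,2)
    D=np.c_[r,np.ones(len(r))]@T[:3,:3].T
    return T[:3,3]+D*((z-T[2,3])/D[:,2])[:,None]
def px(n,P):
    K,d,T=par(n);M=np.linalg.inv(T)
    return cv2.projectPoints(np.array(P,float).reshape(-1,1,3),cv2.Rodrigues(M[:3,:3])[0],M[:3,3],K,d)[0].reshape(-1,2)
E
python3 - <<'E'
from h import *
t=cv2.imread("pics/top0.png");s=cv2.imread("pics/scene0.png")
f=8
a=cv2.resize(t[170:230,225:300],None,fx=f,fy=f,interpolation=cv2.INTER_CUBIC)[:, :400*600//400]
b=cv2.resize(s[165:225,230:290],None,fx=f,fy=f,interpolation=cv2.INTER_CUBIC)
a=cv2.resize(t[172:227,225:275+5],None,fx=7,fy=7,interpolation=cv2.INTER_CUBIC);b=cv2.resize(s[165:220,233:288],None,fx=7,fy=7,interpolation=cv2.INTER_CUBIC)
cv2.imwrite("pics/crop1.png",np.hstack([a,b])*1.0*1.6)
print(w("top",[(253,200)],.107),w("scene",[(265,183)],.1),w("top",[(260,199)],.05))
print(w("top",[(148,208)],.042),w("scene",[(354,181)],.042),w("top",[(228,250)],.03))
E
```

```text
[[0.54406452 0.00720756 0.107     ]] [[0.55344771 0.00770276 0.1       ]] [[ 0.55416224 -0.01095118  0.05      ]]
[[0.52179283 0.30509077 0.042     ]] [[0.5197484  0.30704336 0.042     ]] [[0.41008966 0.07551448 0.03      ]][ WARN:0@0.176] global loadsave.cpp:1063 imwrite_ Unsupported depth image for selected encoder is fallbacked to CV_8U.
```

View pics/crop1.png

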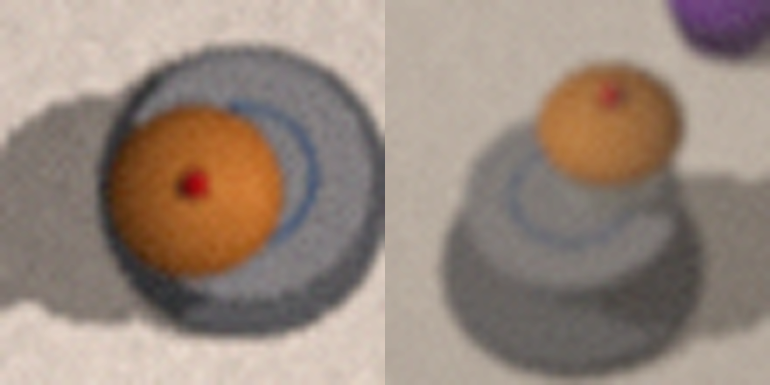

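The crop shows the golden crown with its red cherry at top(253,199). The blue ring's centre is near top(260,197), so the cupcake sits left (+y) and slightly nearer the robot. Next I fit this numerically.

```bash
cat >> h.py <<'E'
from scipy.optimize import least_squares
a=np.linspace(0,2*np.pi,48,endpoint=False)
C=np.c_[np.cos(a),np.sin(a)]
def crown(x,y,z0=.06):
    return np.vstack([np.c_[C*.034*np.cos(t)+[x,y],np.full(48,z0+.036+.018*np.sin(t))] for t in np.linspace(0,1.5,8)])
def cen(cnt):
    m=cv2.moments(cnt.astype(np.float32)*64);return np.array([m["m10"]/m["m00"],m["m01"]/m["m00"]])/64
def look(n,name=None,g=None,R=26,pan=None):
    im=cv2.cvtColor(imaging.get_image(n),cv2.COLOR_RGB2BGR)
    if name: cv2.imwrite(name,im)
    u,v=px(n,[[*g,.1]])[0].astype(int);
    x0,y0=u-R,v-R; c=cv2.resize(im[y0:v+R,x0:u+R],None,fx=4,fy=4,interpolation=cv2.INTER_CUBIC)
    off=lambda p:(p+.5)/4-.5+[x0,y0]
    h=cv2.cvtColor(c,cv2.COLOR_BGR2HSV); H,S,V=cv2.split(h)
    o=((H<22)|(H>172))&(S>110)&(V>50)
    cn=max(cv2.findContours(o.astype(np.uint8),0,2)[0],key=cv2.contourArea)
    hull=cv2.convexHull(cn)[:,0]; q=off(cen(hull))
    f=lambda p:cen(cv2.convexHull(px(n,crown(*p)).astype(np.float32))[:,0])-q
    cup=least_squares(f,g,x_scale=.01,diff_step=1e-2).x
    A=cv2.contourArea(hull.astype(np.float32))/16; Am=cv2.contourArea(cv2.convexHull(px(n,crown(*cup)).astype(np.float32)))
    b=(H>100)&(H<125)&(S>65); ys,xs=np.nonzero(b)
    ring=None
    if len(xs)>20:
        P=w(n,off(np.c_[xs,ys].astype(float)),.06)[:,:2]
        ring=least_squares(lambda p:np.hypot(*(P-p).T)-.0285,pan if pan is not None else g,loss="soft_l1",f_scale=.002).x
        res=np.median(abs(np.hypot(*(P-ring).T)-.0285))
    print(n,"cup",cup.round(4),"area",A,Am,"ring",ring,len(xs),res if ring is not None else "")
    return cup,ring
E
python3 - <<'E'
from h import *
for n in("top","scene"): look(n,g=(.55,.007),pan=(.555,-.011))
t=cv2.imread("pics/top0.png");hsv=cv2.cvtColor(t,cv2.COLOR_BGR2HSV)
m=((hsv[:,:,0]>45)&(hsv[:,:,0]<85)&(hsv[:,:,1]>120)&(hsv[:,:,2]>40)).astype(np.uint8)[190:225,130:175]
cn=max(cv2.findContours(m,0,2)[0],key=cv2.contourArea);c=cv2.minEnclosingCircle(cn);print("btn",c,w("top",[np.array(c[0])+[130,190]],.042))
E
```

```text
top cup [0.5486 0.0082] area 462.125 500.6320150044048 ring [ 0.55952051 -0.00805527] 111 0.00039353158222961426
scene cup [0.5491 0.0064] area 250.34375 298.19924772996455 ring None 0 
btn ((16.61320686340332, 16.91509437561035), 5.717190742492676) [[0.52477171 0.30924047 0.042     ]]
```

Run:
```python
from h import *
for n,box in(("top",(225,170,280,225)),("scene",(233,165,288,220))):
  im=cv2.imread(f"pics/{n}0.png").astype(float)
  x0,y0,x1,y1=box
  c=im[y0:y1,x0:x1]
  for th in (10,16,22):
    ys,xs=np.nonzero((c[:,:,0]-c[:,:,2]>th))
    P=w(n,np.c_[xs+x0,ys+y0],.06)[:,:2]
    k=np.hypot(*(P-[.558,-.01]).T)<.036
    P=P[k]
    wt=(c[ys,xs,0]-c[ys,xs,2])[k]
    if len(P)<6: print(n,th,len(P));continue
    s=least_squares(lambda p:(np.hypot(*(P-p).T)-.0285)*wt,(.558,-.01),loss="soft_l1",f_scale=.04).x
    s3=least_squares(lambda p:(np.hypot(*(P-p[:2]).T)-p[2])*wt,(.558,-.01,.0285),loss="soft_l1",f_scale=.04).x
    print(n,th,len(P),s,s3,np.median(abs(np.hypot(*(P-s).T)-.0285)))
```

```text
top 10 41 [ 0.55945049 -0.00816175] [ 0.55950864 -0.00834603  0.02834233] 0.0011202053188357729
top 16 17 [ 0.55949223 -0.00812598] [ 0.55953284 -0.00883309  0.02787105] 0.0005445203122843786
top 22 1
scene 10 0Traceback (most recent call last):
  File "<stdin>", line 8, in <module>
  File "h.py", line 7, in w
    r=cv2.undistortPoints(np.array(uv,float).reshape(-1,1,2),K,d).reshape(-1,2)
      ~~~~~~~~~~~~~~~~~~~^^^^^^^^^^^^^^^^^^^^^^^^^^^^^^^^^^^^^^^^
cv2.error: OpenCV(4.12.0) /io/opencv/modules/calib3d/src/undistort.dispatch.cpp:347: error: (-215:Assertion failed) CV_IS_MAT(_src) && CV_IS_MAT(_dst) && (_src->rows == 1 || _src->cols == 1) && (_dst->rows == 1 || _dst->cols == 1) && _src->cols + _src->rows - 1 == _dst->rows + _dst->cols - 1 && (CV_MAT_TYPE(_src->type) == CV_32FC2 || CV_MAT_TYPE(_src->type) == CV_64FC2) && (CV_MAT_TYPE(_dst->type) == CV_32FC2 || CV_MAT_TYPE(_dst->type) == CV_64FC2) in function 'cvUndistortPointsInternal'
```

Run:
```python
from h import *
im=cv2.imread("pics/scene0.png")
p=[[.5595,-.0082]+C[i]*0.0285 if 0 else np.r_[np.array([.5595,-.0082])+C[i]*.0285,.06] for i in range(48)]
t=cv2.imread("pics/top0.png")
out=[]
for n,i,(x0,y0) in(("top",t,(225,172)),("scene",im,(233,165))):
  c=cv2.resize(i[y0:y0+55,x0:x0+55],None,fx=7,fy=7,interpolation=cv2.INTER_CUBIC)
  c=cv2.convertScaleAbs(c,alpha=1.5)
  for P,col in((p,(0,255,255)),([np.r_[np.array([.5595,-.0082])+C[k]*.05,.06] for k in range(48)],(0,255,0)),([np.r_[np.array([.5488,.0075])+C[k]*.034,.096] for k in range(48)],(255,0,255))):
    for q in px(n,P): cv2.circle(c,tuple(int(v) for v in (q-[x0,y0]+.5)*7),1,col,-1)
  out.append(c)
cv2.imwrite("pics/ov.png",np.hstack(out))
```

```text
(no output)
```

View pics/ov.png

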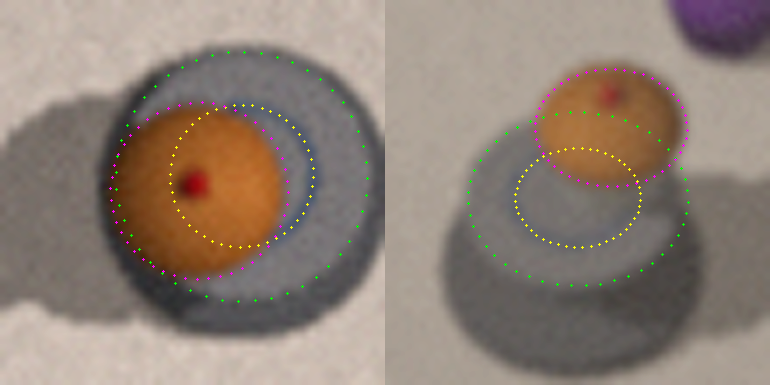

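The overlay agrees in both views. The pan is at about (.5595,-.0088) and the cupcake at about (.5488,.0077), so it must move ~20 mm along -57°. I'll push with both fingertips about 30 mm apart as a two-point cradle, using the tool's -x side. This means turning +102°.

```bash
python3 -m inch '[{"claw":-0.3,"travel":[0.5,1.0,0],"turn":0.2},{"claw":-0.3,"travel":[0.5,1.0,0],"turn":0.2},{"claw":-0.3,"travel":[0.5,1.0,0],"turn":0.2},{"claw":-0.3,"travel":[0.5,1.0,0],"turn":0.2},{"claw":-0.3,"travel":[0.5,1.0,0],"turn":0.2}]' 20
python3 -m inch '[{"claw":-0.3,"travel":[0.5,1.0,0],"turn":0.2},{"claw":-0.3,"travel":[0.5,1.0,0],"turn":0.2},{"claw":-0.3,"travel":[0.5,1.0,0],"turn":0.2},{"claw":-0.3,"travel":[0.5,1.0,0],"turn":0.2},{"claw":-0.3,"travel":[0.5,1.0,0],"turn":0.2}]'
python3 -m inch '[{"claw":-0.3,"travel":[0.5,1.0,0],"turn":0.167},{"claw":-0.3,"travel":[0.5,1.0,0],"turn":0.167},{"claw":-0.3,"travel":[0.5,1.0,0],"turn":0.167},{"claw":-0.3,"travel":[0.5,1.0,0],"turn":0.167},{"claw":-0.3,"travel":[0.5,1.0,0],"turn":0.167}]'
```

```text
clock: 0.7
position: [0.3047, -0.3336, 0.2502]
ee_rot: [-0.001, 0.878, 0.478, 0.001]
contact_force: [-0.2, -1.1, 0.1]
width: 0.0299
gripper_force: 0.0
clock: 1.2
position: [0.4048, -0.1341, 0.2504]
ee_rot: [-0.0, 0.687, 0.726, 0.001]
contact_force: [-0.4, -0.6, 0.6]
width: 0.0296
gripper_force: 0.0
clock: 1.7
position: [0.5053, 0.0661, 0.2502]
ee_rot: [0.0, 0.476, 0.879, 0.001]
contact_force: [-0.1, -1.5, 0.4]
width: 0.0301
gripper_force: 0.0
```

```bash
python3 -m inch '[{"claw":-0.3,"travel":[0.03,0,-0.2],"turn":0},{"claw":-0.3,"travel":[0.03,0,-0.4],"turn":0},{"claw":-0.3,"travel":[0.03,0,-0.6],"turn":0},{"claw":-0.3,"travel":[0.03,0,-0.76],"turn":0},{"claw":-0.3,"travel":[0.03,0,-0.76],"turn":0}]'
python3 - <<'E'
from h import *
print(get_state()["position"])
out=[]
for n,(x0,y0) in(("top",(210,165)),("scene",(230,150))):
  i=cv2.cvtColor(imaging.get_image(n),cv2.COLOR_RGB2BGR)
  out.append(cv2.convertScaleAbs(cv2.resize(i[y0:y0+70,x0:x0+70],None,fx=5.5,fy=5.5,interpolation=cv2.INTER_CUBIC),alpha=1.5))
cv2.imwrite("pics/app.png",np.hstack(out))
E
```

```text
clock: 2.2
position: [0.5063, 0.0625, 0.0943]
ee_rot: [-0.005, 0.478, 0.878, -0.002]
contact_force: [-1.0, 0.1, -0.9]
width: 0.0303
gripper_force: 0.0
[0.50628237 0.06247807 0.09432371]
```

View pics/app.png

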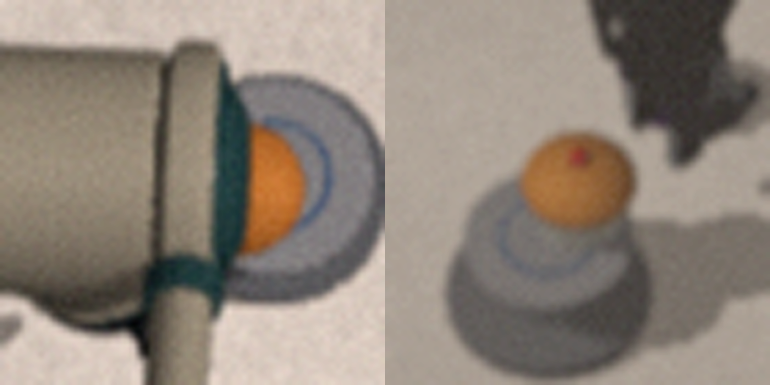

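Top view: the arm hides part of the crown, but the fingers are clear of the cupcake. Scene view: the fingertips are at about the right height, behind the cupcake.

```bash
python3 -c "
from rig import get_state;s=get_state();print(s['position'],s['ee_rot'],s['clock'],s['qpos'])"
python3 -m inch '[{"claw":-0.3,"travel":[0.0,0.0,0],"turn":0},{"claw":-0.3,"travel":[0,0,0],"turn":0}]'
```

```text
[0.51022241 0.06238512 0.09848912] [-2.80570701e-04  4.78332872e-01  8.78178552e-01 -1.24321718e-04] 2.3 [-1.37889170e-02  3.20901733e-01  1.85868582e+00  5.07129950e-05
  9.62617449e-01 -5.87103510e-01]
clock: 2.5
position: [0.5116, 0.0623, 0.1003]
ee_rot: [0.002, 0.478, 0.878, 0.001]
contact_force: [-1.1, 0.6, -0.1]
width: 0.0297
gripper_force: 0.0
```

```bash
python3 -m inch '[{"claw":-0.3,"travel":[0.015,-0.02,0],"turn":0},{"claw":-0.3,"travel":[0.03,-0.04,0],"turn":0},{"claw":-0.3,"travel":[0.04,-0.06,0],"turn":0},{"claw":-0.3,"travel":[0.05,-0.07,0],"turn":0},{"claw":-0.3,"travel":[0.06,-0.08,0],"turn":0}]'
python3 -m inch '[{"claw":-0.3,"travel":[0.006,-0.008,0],"turn":0},{"claw":-0.3,"travel":[0.012,-0.016,0],"turn":0},{"claw":-0.3,"travel":[0.018,-0.025,0],"turn":0},{"claw":-0.3,"travel":[0.024,-0.033,0],"turn":0},{"claw":-0.3,"travel":[0.03,-0.041,0],"turn":0}]'
python3 -m inch '[{"claw":-0.3,"travel":[0.005,-0.007,0],"turn":0},{"claw":-0.3,"travel":[0.01,-0.014,0],"turn":0},{"claw":-0.3,"travel":[0.015,-0.02,0],"turn":0},{"claw":-0.3,"travel":[0.02,-0.026,0],"turn":0},{"claw":-0.3,"travel":[0.024,-0.032,0],"turn":0}]'
python3 - <<'E'
from h import *
print(get_state()["position"],look("scene",g=(.552,0.)))
out=[]
for n,(x0,y0) in(("top",(210,165)),("scene",(230,150))):
  i=cv2.cvtColor(imaging.get_image(n),cv2.COLOR_RGB2BGR)
  out.append(cv2.convertScaleAbs(cv2.resize(i[y0:y0+70,x0:x0+70],None,fx=5.5,fy=5.5,interpolation=cv2.INTER_CUBIC),alpha=1.5))
cv2.imwrite("pics/p1.png",np.hstack(out))
E
```

```text
clock: 3.0
position: [0.5223, 0.046, 0.0983]
ee_rot: [-0.0, 0.479, 0.878, 0.0]
contact_force: [0.0, 0.4, 0.9]
width: 0.0301
gripper_force: 0.0
clock: 3.5
position: [0.528, 0.0381, 0.0983]
ee_rot: [-0.0, 0.478, 0.878, -0.0]
contact_force: [-0.4, -0.6, -0.8]
width: 0.03
gripper_force: 0.1
clock: 4.0
position: [0.533, 0.0317, 0.0983]
ee_rot: [0.0, 0.478, 0.878, 0.0]
contact_force: [0.5, -0.1, -0.6]
width: 0.0298
gripper_force: 0.1
scene cup [ 0.5566 -0.005 ] area 265.9375 301.3011132228421 ring None 0 
[0.53295321 0.0316883  0.0983156 ] (array([ 0.5566073 , -0.00502224]), None)
```

View pics/p1.png

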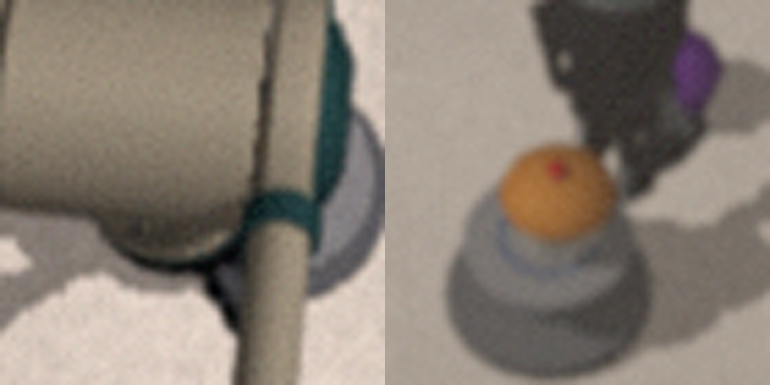

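Scene view: the cupcake, centre near scene(331,185), stands upright and follows the push, and about 6 mm remain. I finish slowly, then back off to look.

```bash
python3 -m inch '[{"claw":-0.3,"travel":[0.004,-0.006,0],"turn":0},{"claw":-0.3,"travel":[0.008,-0.012,0],"turn":0},{"claw":-0.3,"travel":[0.012,-0.018,0],"turn":0},{"claw":-0.3,"travel":[0.016,-0.023,0],"turn":0},{"claw":-0.3,"travel":[0.016,-0.023,0],"turn":0}]'
python3 -m inch '[{"claw":-0.3,"travel":[-0.02,0.03,0],"turn":0},{"claw":-0.3,"travel":[-0.1,0.15,0],"turn":0},{"claw":-0.3,"travel":[-0.2,0.35,0.1],"turn":0},{"claw":-0.3,"travel":[-0.35,0.6,0.3],"turn":0},{"claw":-0.3,"travel":[-0.35,0.8,0.5],"turn":0}]'
python3 - <<'E'
from h import *
print(get_state()["position"])
look("scene",g=(.5595,-.0088));look("top","pics/t2.png",g=(.5595,-.0088))
out=[]
for n,(x0,y0) in(("top",(225,165)),("scene",(230,155))):
  i=cv2.cvtColor(imaging.get_image(n),cv2.COLOR_RGB2BGR)
  c=cv2.convertScaleAbs(cv2.resize(i[y0:y0+65,x0:x0+65],None,fx=6,fy=6,interpolation=cv2.INTER_CUBIC),alpha=1.5)
  for r,z,col in((.05,.06,(0,255,0)),(.034,.096,(255,0,255))):
    for q in px(n,np.c_[C*r+[.5595,-.0088],np.full(48,z)]): cv2.circle(c,tuple(int(v) for v in (q-[x0,y0]+.5)*6),1,col,-1)
  out.append(c)
cv2.imwrite("pics/p2.png",np.hstack(out))
E
```

```text
clock: 4.65
position: [0.5363, 0.027, 0.0983]
ee_rot: [0.0, 0.478, 0.878, 0.0]
contact_force: [-0.4, 0.1, 0.0]
width: 0.0298
gripper_force: 0.1
clock: 5.15
position: [0.465, 0.1696, 0.1804]
ee_rot: [-0.002, 0.478, 0.878, -0.002]
contact_force: [0.8, 0.4, 0.6]
width: 0.0295
gripper_force: 0.0
[0.464969   0.16956543 0.18043122]
scene cup [ 0.5602 -0.0106] area 256.4375 302.8140135658905 ring None 0 
top cup [ 0.5594 -0.0083] area 468.71875 498.3915646219393 ring None 0
```

View pics/p2.png

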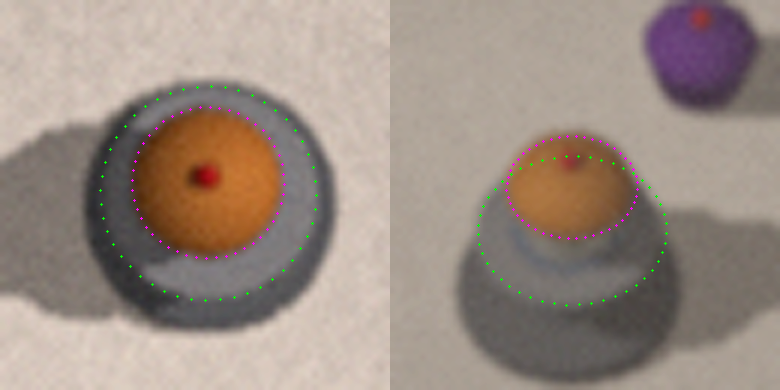

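The cupcake looks centred: the fitted crown is (.5594,-.0083) against the pan's (.5595,-.0088), and it stands upright at top(259,195). Next is the green button, which I triangulate from both views.

```bash
python3 - <<'E'
from h import *
L=[]
for n,f,(u,v) in(("top","top0",(148,208)),("scene","scene0",(354,181))):
    im=cv2.imread(f"pics/{f}.png").astype(float)[v-12:v+13,u-12:u+13]
    g=im[:,:,1]-np.maximum(im[:,:,0],im[:,:,2]); g=np.clip(g-12,0,25)
    ys,xs=np.mgrid[v-12:v+13,u-12:u+13]
    q=[(xs*g).sum()/g.sum(),(ys*g).sum()/g.sum()];L.append((n,q));print(n,q,(g>0).sum())
for z in(.036,.040,.044,.048,.052):print(z,[w(n,[q],z)[0,:2].round(4) for n,q in L])
E
python3 -m inch '[{"claw":-1,"travel":[0.0,0.2,0.0],"turn":0},{"claw":-1,"travel":[0.1,0.5,0],"turn":0},{"claw":-1,"travel":[0.3,0.66,0],"turn":0},{"claw":-1,"travel":[0.3,0.66,0],"turn":0},{"claw":-1,"travel":[0.3,0.66,0],"turn":0}]'
```

```text
top [np.float64(146.57603872529245), np.float64(206.92254941508673)] 118
scene [np.float64(353.6902761104442), np.float64(179.61584633853542)] 64
0.036 [array([0.5253, 0.3113]), array([0.5089, 0.3092])]
0.04 [array([0.5249, 0.31  ]), array([0.5122, 0.3079])]
0.044 [array([0.5246, 0.3087]), array([0.5154, 0.3066])]
0.048 [array([0.5242, 0.3074]), array([0.5186, 0.3052])]
0.052 [array([0.5238, 0.3061]), array([0.5218, 0.3039])]
clock: 5.85
position: [0.53, 0.3004, 0.1784]
ee_rot: [-0.001, 0.478, 0.878, -0.001]
contact_force: [-0.8, -0.1, -0.5]
width: -0.0001
gripper_force: 0.0
```

```bash
python3 -m inch '[{"claw":-1,"travel":[-0.02,0.02,-0.2],"turn":0},{"claw":-1,"travel":[-0.02,0.02,-0.4],"turn":0},{"claw":-1,"travel":[-0.02,0.02,-0.46],"turn":0},{"claw":-1,"travel":[-0.02,0.02,-0.46],"turn":0},{"claw":-1,"travel":[-0.02,0.02,-0.46],"turn":0}]'
python3 - <<'E'
from h import *
out=[]
for n,(x0,y0) in(("top",(120,165)),("scene",(320,145))):
  i=cv2.cvtColor(imaging.get_image(n),cv2.COLOR_RGB2BGR)
  out.append(cv2.convertScaleAbs(cv2.resize(i[y0:y0+70,x0:x0+70],None,fx=5.5,fy=5.5,interpolation=cv2.INTER_CUBIC),alpha=1.5))
cv2.imwrite("pics/b.png",np.hstack(out));s=get_state();print(s["position"],s["contact_force"])
E
```

```text
clock: 6.35
position: [0.5257, 0.304, 0.0898]
ee_rot: [0.0, 0.479, 0.878, 0.0]
contact_force: [0.5, -0.6, 0.0]
width: 0.0003
gripper_force: 0.0
[0.52642625 0.30469859 0.0908436 ] [-0.40202967 -0.07545026  0.29736951]
```

View pics/b.png

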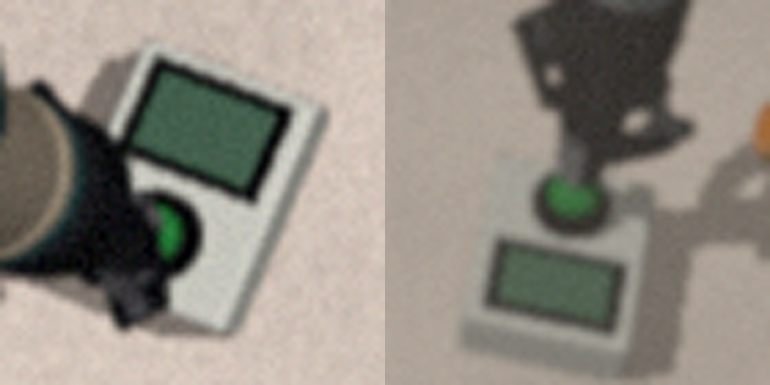

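Run:
```python
from h import *
for n in("top","scene"): print(n,px(n,[[.5262,.3045,.071],[.5262,.3045,.046],[.523,.306,.046],[.520,.307,.044]]).round(1))
```

```text
top [[145.  205.4]
 [147.9 206.3]
 [147.3 207.4]
 [147.1 208.5]]
scene [[355.1 176.9]
 [353.8 181.8]
 [354.1 181. ]
 [354.1 180.7]]
```

```bash
python3 -m inch '[{"claw":-1,"travel":[-0.018,0.008,0],"turn":0},{"claw":-1,"travel":[-0.018,0.008,-0.06],"turn":0},{"claw":-1,"travel":[-0.018,0.008,-0.11],"turn":0},{"claw":-1,"travel":[-0.018,0.008,-0.12],"turn":0},{"claw":-1,"travel":[-0.018,0.008,-0.12],"turn":0}]'
python3 -m inch '[{"claw":-1,"travel":[0,0,-0.01],"turn":0},{"claw":-1,"travel":[0,0,-0.02],"turn":0},{"claw":-1,"travel":[0,0,-0.02],"turn":0}]'
```

```text
clock: 6.95
position: [0.5225, 0.307, 0.0704]
ee_rot: [0.002, 0.478, 0.878, 0.002]
contact_force: [-7.2, -4.1, 34.3]
width: 0.0001
gripper_force: 17.2
clock: 7.25
position: [0.5225, 0.3071, 0.07]
ee_rot: [0.002, 0.478, 0.878, 0.003]
contact_force: [-13.5, -5.1, 54.5]
width: -0.0001
gripper_force: 27.0
```

```bash
python3 -m inch '[{"claw":-1,"travel":[0,0,-0.005],"turn":0},{"claw":-1,"travel":[0,0,-0.01],"turn":0},{"claw":-1,"travel":[0,0,-0.01],"turn":0}]'
```

```text
clock: 7.55
position: [0.5226, 0.3071, 0.0698]
ee_rot: [0.002, 0.478, 0.878, 0.003]
contact_force: [-14.6, -6.5, 63.4]
width: -0.0
gripper_force: 31.9
```

```bash
python3 -m inch '[{"claw":-1,"travel":[0,0,0.05],"turn":0},{"claw":-1,"travel":[0,0,0.05],"turn":0},{"claw":-1,"travel":[0,0,0.05],"turn":0}]'
python3 -c "
from h import *
s=[get_state() for _ in range(5)];print(s[-1]['position'],s[-1]['contact_force'],s[-1]['moment'])
out=[]
for n,(x0,y0) in(('top',(120,165)),('scene',(320,145))):
  i=cv2.cvtColor(imaging.get_image(n),cv2.COLOR_RGB2BGR)
  out.append(cv2.convertScaleAbs(cv2.resize(i[y0:y0+70,x0:x0+70],None,fx=5.5,fy=5.5,interpolation=cv2.INTER_CUBIC),alpha=1.5))
cv2.imwrite('pics/b2.png',np.hstack(out))"
python3 -m inch '[{"claw":-1,"travel":[0,0,0.01],"turn":0},{"claw":-1,"travel":[0,0,0.01],"turn":0},{"claw":-1,"travel":[0,0,0.01],"turn":0}]'
python3 -m inch '[{"claw":-1,"travel":[0,0,0.01],"turn":0},{"claw":-1,"travel":[0,0,0.01],"turn":0},{"claw":-1,"travel":[0,0,0.01],"turn":0}]'
python3 -m inch '[{"claw":-1,"travel":[0,0,0.01],"turn":0},{"claw":-1,"travel":[0,0,0.01],"turn":0},{"claw":-1,"travel":[0,0,0.01],"turn":0}]'
python3 -m inch '[{"claw":-1,"travel":[0,0,0.02],"turn":0},{"claw":-1,"travel":[0,0,0.02],"turn":0},{"claw":-1,"travel":[0,0,0.02],"turn":0}]'
```

```text
clock: 7.85
position: [0.5228, 0.3071, 0.0708]
ee_rot: [0.001, 0.478, 0.878, 0.002]
contact_force: [-2.0, 0.1, 16.9]
width: -0.0003
gripper_force: 8.1
[0.52280115 0.30713792 0.07082853] [-2.03187897  0.11666929 16.85628339] [-0.0407081   0.31047599 -0.02267337]
clock: 8.25
position: [0.5228, 0.3071, 0.071]
ee_rot: [0.001, 0.478, 0.878, 0.001]
contact_force: [2.1, 1.6, 8.7]
width: 0.0001
gripper_force: 3.8
clock: 8.55
position: [0.5217, 0.3063, 0.0723]
ee_rot: [0.0, 0.478, 0.878, 0.0]
contact_force: [2.1, 1.7, 2.7]
width: 0.0005
gripper_force: 1.6
clock: 8.85
position: [0.5211, 0.306, 0.0745]
ee_rot: [-0.0, 0.478, 0.878, -0.0]
contact_force: [1.0, 0.8, 3.0]
width: -0.0001
gripper_force: 1.1
clock: 9.15
position: [0.5205, 0.3057, 0.0783]
ee_rot: [-0.001, 0.478, 0.878, -0.001]
contact_force: [-0.4, -0.8, 0.2]
width: -0.0003
gripper_force: 0.0
```

View pics/b2.png

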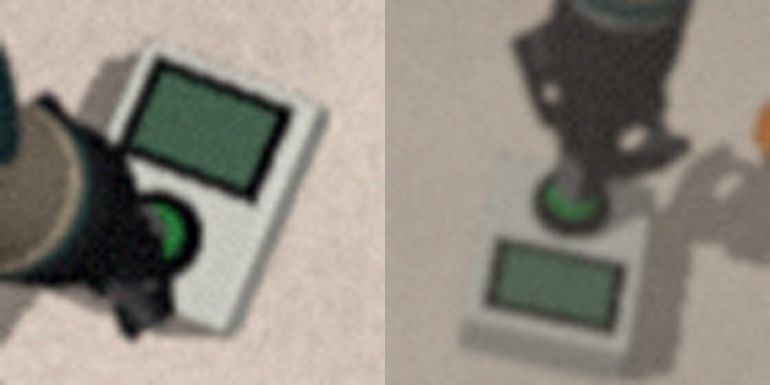

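The forces show a hard stop at .071, about 3 N of spring force between .072 and .0745, and none at .078. The button therefore went fully down and came back up, and the picture shows the tip inside the green disc. Next I retreat and check the final state.

```bash
python3 -m inch '[{"claw":-1,"travel":[0,0,0.2],"turn":0},{"claw":-1,"travel":[0,0,0.45],"turn":0},{"claw":-1,"travel":[-0.3,0,0.6],"turn":0},{"claw":-1,"travel":[-0.3,0,0.6],"turn":0},{"claw":-1,"travel":[-0.3,0,0.6],"turn":0}]'
python3 - <<'E'
from h import *
look("scene","pics/s9.png",g=(.5595,-.0088));look("top","pics/t9.png",g=(.5595,-.0088))
for n in("top","scene"):
    im=cv2.imread(f"pics/{n[0]}9.png");z=cv2.imread(f"pics/{n}0.png");d=cv2.absdiff(im,z).max(2)>45
    cn=cv2.findContours(d.astype(np.uint8),0,2)[0];print(n,[cv2.boundingRect(c) for c in cn if cv2.contourArea(c)>15])
E
```

```text
clock: 9.65
position: [0.4592, 0.3061, 0.1999]
ee_rot: [0.0, 0.478, 0.879, 0.0]
contact_force: [0.4, 0.3, 0.3]
width: 0.0003
gripper_force: 0.0
scene cup [ 0.5603 -0.0106] area 256.59375 302.824620742118 ring None 0 
top cup [ 0.5595 -0.0084] area 466.625 498.37768864200916 ring None 0 
top [(0, 360, 8, 24), (57, 359, 27, 6), (478, 358, 34, 26), (12, 347, 9, 9), (2, 343, 9, 10), (22, 341, 10, 10), (34, 324, 19, 13), (2, 323, 11, 13), (101, 315, 271, 69), (1, 276, 14, 4), (1, 211, 18, 15), (22, 210, 17, 17), (43, 206, 13, 21), (0, 202, 9, 10), (247, 200, 12, 12), (208, 198, 18, 20), (5, 194, 15, 9), (47, 190, 10, 16), (253, 184, 18, 22), (22, 182, 28, 12), (0, 176, 133, 153)]
scene [(261, 175, 14, 12), (349, 117, 29, 22), (365, 101, 12, 16), (255, 97, 33, 22), (269, 76, 10, 7), (70, 64, 45, 27), (226, 60, 12, 25), (269, 55, 40, 19), (357, 51, 32, 36), (248, 33, 10, 9), (353, 31, 4, 11), (294, 31, 11, 13), (368, 0, 13, 17), (54, 0, 24, 11)]
```

```bash
python3 -c "
from rig import ticket;print(ticket.sign_off())"
```

```text
the job is handed in; nothing more can be done
None
```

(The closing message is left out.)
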